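# Tuck the tea box flap beneath its brass lip

### The arm

A 7-joint arm with a two-finger parallel gripper is mounted at the origin on the work surface. World frame = base frame: x ahead of the robot, y to its left, z up, the work surface at z = 0. Lengths are in m, angles in rad, forces in N, time in s.
With the tool pointing down it reaches from about 0.4 to 0.85 m from the base axis. Payload 4.4 kg.
Tool frame: the origin (TCP) lies midway between the tips of the shut fingers; the grasp point (between the pads) lies 19 mm behind it (pinch_z is the distance from the TCP to the grasp point, in m); z points along the fingers, y is the direction in which the jaws open and shut (so a half turn about z gives the same grasp; the last joint's range is limited). The gripper opens to 94 mm and grips with 3 to 60 N. Pads are 16 mm wide; open, the fingers measure 119 mm over their backs; the gripper's body (75 mm by 177 mm) begins 78 mm behind the grasp point.
Start: joints at [-1.403, 0.628, 0.038, 1.517, -0.027, 0.996, -0.02], TCP at [0.151, 0.632, 0.205] pointing down, gripper open.
Joint ranges: [-3.06, 3.06], [-0.37, 2.12], [-1.25, 1.32], [0.18, 2.47], [-1.1, 4.24], [0.23, 1.98], [-2.94, 2.94]. Speed limits (rad/s): [2.57, 2.57, 3.14, 3.14, 3.14, 3.14, 3.14].

### API

Orientations are given as [roll, pitch, yaw] about the fixed x, y, z axes, in that order (R = Rz(yaw) Ry(pitch) Rx(roll)).
In Python, from rig import state, get_image, get_calibration, job_done, pinch_z gives the robot as it stands. The module is installed in compiled form; this text tells all that it offers.
- The arm moves only by the tool jog_arm, never from a script. Its argument "moves" is one flat list of numbers, 5 for each row, row after row: the shift along the tool's x, y, z in m, then the turn about the tool's z in rad, then the opening, from -1 (shut) to 1 (fully open), so that 0 is half open. A call has 1 to 8 rows; each row is the pose to reach, as a shift and turn from the pose commanded when the call began, along the tool's axes at that moment; what a row does not reach only later rows make up. A row lasts 1/8 s, in which the tool goes at most 62.5 mm and 10.7 degrees, less where a joint would pass 70% of its speed; a pose out of reach is approached as far as the arm can. A call with a gripper value outside its range is refused whole. The fingers move at their own pace and stop on an object; the grip force is fixed at half the most. Time passes only in rows, so rows that repeat a pose let the fingers close. It gives the time, the measured TCP pose, the force and the opening at its end, in the units of the state.
- state(): the state, without advancing time (a new reading comes with each control period).
- get_image(name): name is "scene" or "top" or "wrist"; returns the picture (400x640x3 uint8, blue, green, red); there is no depth.
- get_calibration(name): a dict with "K" (3x3 intrinsics, pixels), "cam_to_world" (4x4, takes a point from camera to world coordinates); the wrist camera has in their place "tool_from_camera" (4x4, takes a point from camera to tool coordinates, whose origin is the TCP and whose axes are the flange's). Camera axes: x right, y down, z forward; pixel columns grow to the right and rows downward; lengths in m; the calibration is good to about 2 mm. The wrist camera is an equidistant fisheye: a pixel r from the principal point sees the ray r / f radians off the axis. A picture is of the moment at which its call begins: read the wrist's pose just before it. get_calibration takes no time and is no camera call.
- job_done(): hands the job in, once; it reports no verdict.
The state is a dict: "t": time; "q": joint angles; "joint_velocities": joint speeds; "joint_efforts": joint torques, N m; "tool_pos": TCP position; "tool_rot": TCP orientation; "force": force on the tool from outside, world axes, zero at the start; "ft_torque": the same for the moment, N m; "opening": opening from 0.0 (shut) to 1.0 (fully open).
Only numpy, scipy, OpenCV 4.12 (cv2) and the standard library are available. Lean on these libraries where they do the work, as an engineer would, in place of code of your own. Each camera call takes 0.05 s, during which the arm holds its last target.

### The job

Close the wooden tea box on the samovar table using only pushes of the fingertips or the outside of the fingers: fold its upright hinged flap over the opening and, keeping it pressed down, push it along so that its free edge is tucked well beneath the brass lip and it stays shut by itself when you let go. Grasp nothing: do not touch the flap's green inner lining, do not lift or tip the box or shove it away from its spot, and leave the other things on the table undisturbed.

Things in the scene. Friction and masses are not known exactly. Their poses are not given: they have to be found in the camera images.
- tea_box: Loose dark-wood tea box, 1.6 to 2.4 kg, open on top, on the table. Origin on its underside, +z up, +x from flap hinge to brass lip (roughly away from the robot, within 0.5 rad). Extends x -70 to +85 mm, y +-65 mm; rim 60 mm high. From x 40 to 85 mm it is a solid deck level with the rim; the lip stands on this. About 8 N sideways begins to slide the box.
- lip_edge (a point): Middle of the lower front edge of the brass lip, at (52, 0, 74) mm in the box frame. The lip is a flat plate 3 mm thick, 120 mm wide (along y), overhanging level from the riser at its back 23 mm towards the flap; its underside is 14 mm above the rim, its top 17 mm.
- flap_hinge (a point): Middle of the flap's hinge line, which lies along the box's y axis, 63 mm above the box's underside; at box x = -52 mm when flap_slide is 0, and moves with flap_slide.
- flap_edge (a point): Middle of the flap's free edge, on its outer face, 100 mm from the hinge line. The flap is a light-wood plate 110 mm wide, 4 mm thick, from 4 to 100 mm out from the hinge; the hinge line lies in the plane of its inner face. Lying flat, its inner face is 3 mm and its outer (then upper) face 7 mm above the rim.
- step_foot (a point): Middle of the foot of the red finger step on the flap's outer face, 68 mm from the hinge line. A wedge 70 mm long (along y): its steep face, looking back to the hinge, stands 9 mm proud; its other side slopes down to the flap at 87 mm from the hinge. A fingertip on the flap between hinge and step can push against the steep face.
- flap (a joint): Fold angle, rad: 0 = flat over the opening, free edge towards the lip; pi/2 = upright; up to 2.0 = leaning away from the lip. The outer face is the one away from the lip (on top when flat). A weak spring lifts it from lower angles to about 0.9 or more unless held down; held flat it needs only 1.5 N at the step.
- flap_slide (a joint): How far flap and hinge are pushed along slots towards the lip (box +x), m: 0 = fully back, 0.016 = end stop. About 3 N of friction holds it where it is left. With the flap flat, its free edge is 4 mm short of the lip at 0 and 12 mm beneath it at 0.016. Beyond 0.004 an unfolded flap lands on top of the lip and cannot go under.
- flap_lining: Green lining, 86 x 104 mm, 1.5 mm thick, on the flap's inner face 10 to 96 mm out from the hinge. Origin on the hinge line, x along the flap to its free edge, z towards its outer face. Not to be touched.
- tea_glass: Bystander, loose: green glass cup in a steel holder, 68 mm across, 100 mm high, with a handle to its +y reaching 57 mm out. Origin at the centre of its underside. Stands on one side of the tea box.
- sugar_bowl: Bystander, loose: steel sugar bowl, 100 mm across, 55 mm high. Origin at the centre of its underside. Stands on one side of the tea box.
- coaster_a: Bystander, loose: round wooden coaster, 92 mm across, 9 mm high. Origin at the centre of its underside.
- coaster_b: Bystander, loose: round wooden coaster, 92 mm across, 9 mm high. Origin at the centre of its underside.
- teaspoon: Bystander, loose: steel teaspoon 145 mm long lying along its x axis, bowl (32 mm across, 9 mm high) to +x. Origin under its middle.
- jam_jar: Bystander, loose: jam jar with a red cap, 64 mm across, 85 mm high. Origin at the centre of its underside.

How it is judged:
On the way, in this order (a step that is already met when the one before it is completed fails the run):
1. the flap is folded down flat in front of the lip (value of joint flap below 0.2 rad and value of joint flap_slide below 0.009 m).
2. the flap's free edge is beneath the lip (value of joint flap below 0.11 rad and value of joint flap_slide above 0.01 m), for 0.2 s.
At the end, for the whole second after the job is handed in: The flap stays down (fold angle under 0.11 rad) with nobody holding it, pushed at least 10 mm along its slots so that its free edge is 6 mm or more beneath the brass lip; the tea box stands level on the table, at rest, within 50 mm of where it began (all of step 2 and velocity of joint flap between -0.05 and 0.05 rad/s and height (world z) of tea_box below 0.005 m and angle between tea_box's own z axis and vertical below 0.05 rad and distance of tea_box from where it was at the start of the episode below 0.05 m and linear speed of tea_box below 0.02 m/s); the robot touches nothing.
It fails at once if the tea box is lifted (10 mm) or tipped (0.12 rad) (height (world z) of tea_box above 0.01 m or angle between tea_box's own z axis and vertical above 0.12 rad).
It fails at once if the tea box is shoved more than 50 mm from its spot (distance of tea_box from where it was at the start of the episode above 0.05 m).
It fails at once if the fingers touch the flap's inner lining (contact force between the fingers and flap_lining above 1 N).
It fails at once if a bystander is moved or lifted more than 20 mm, or tipped (distance of any of tea_glass, sugar_bowl, coaster_a, coaster_b, teaspoon, jam_jar from where it was at the start of the episode above 0.02 m or angle between any of tea_glass, sugar_bowl, coaster_a, coaster_b, teaspoon, jam_jar's own z axis and vertical above 0.3 rad).
It also fails if it takes over 38 s, if anything falls off the work surface, if the arm or the gripper's body presses on something with over 40 N, if the wrist force passes 120 N, or if a joint passes its speed limit or range.

## Working session

There is one attempt and no reset: what is moved stays moved. The work goes in short steps, Python scripts to look and compute and a tool call to move; the robot and the scene stay as the last step left them, time stands still between calls to the robot, and variables do not carry over. Pictures are saved under pics/ and viewed, and the job is handed in when it is done.

Besides the shell and the picture viewer there is one more tool, called after ">>>" by a JSON object that holds its "fn" and its "kwargs", one argument or row to a line. jog_arm: Moves the arm, as the interface text tells. Its arguments: {"type":"object","properties":{"moves":{"type":"array","items":{"type":"number"}}},"required":["moves"]}

```bash
mkdir -p pics
python3 - <<'E'
from rig import *
import cv2
s=state();print(s)
for n in("scene","top"):
    cv2.imwrite(f"pics/{n}0.png",get_image(n));c=get_calibration(n);print(n,c["K"],c["cam_to_world"])
E
```

```text
{'t': 0.0, 'q': array([-1.40278735,  0.62929441,  0.03845136,  1.51833725, -0.02696351,
        0.99628623, -0.01999625]), 'joint_velocities': array([-0.00076111, -0.00059784, -0.00110203,  0.00069926, -0.00097347,
       -0.0001007 ,  0.00026527]), 'joint_efforts': array([ 2.21753644e-04, -5.49730611e+01,  1.14346538e+00, -1.86637706e+01,
       -5.22762991e-02,  2.38293805e-02,  1.58967364e-04]), 'tool_pos': array([0.1504334 , 0.63168971, 0.20459765]), 'tool_rot': array([-3.13978641e+00,  5.65432422e-05,  2.90780042e+00]), 'force': array([-0.03166905,  0.38649892,  0.66574547]), 'ft_torque': array([-0.04562511,  0.00144442, -0.01139119]), 'opening': 1.0008172121844319}
scene [[424.00335285   0.         323.93631593]
 [  0.         424.00335285 202.76514608]
 [  0.           0.           1.        ]] [[ 0.59652188  0.66051333 -0.45594274  1.07280008]
 [ 0.8025469  -0.4845536   0.34803202 -0.40014282]
 [ 0.00895109 -0.57352414 -0.81913975  1.01575712]
 [ 0.          0.          0.          1.        ]]
top [[414.27155652   0.         321.82282249]
 [  0.         414.27155652 197.46525253]
 [  0.           0.           1.        ]] [[-2.53463990e-02 -9.91118183e-01  1.30546189e-01  3.68257922e-01]
 [-9.99620586e-01  2.65362957e-02  7.38300285e-03 -1.22439101e-03]
 [-1.07816406e-02 -1.30309526e-01 -9.91414738e-01  1.44301552e+00]
 [ 0.00000000e+00  0.00000000e+00  0.00000000e+00  1.00000000e+00]]
```

View pics/scene0.png

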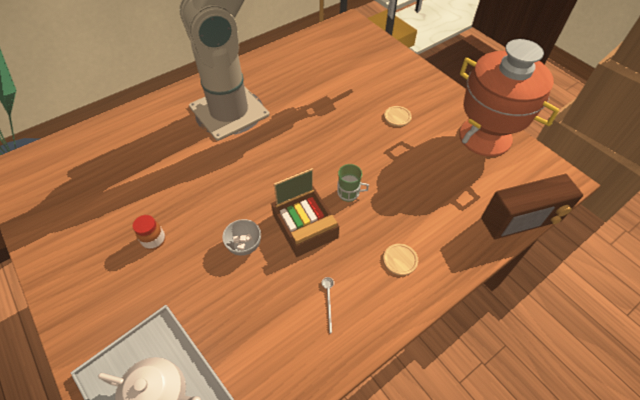

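View pics/top0.png

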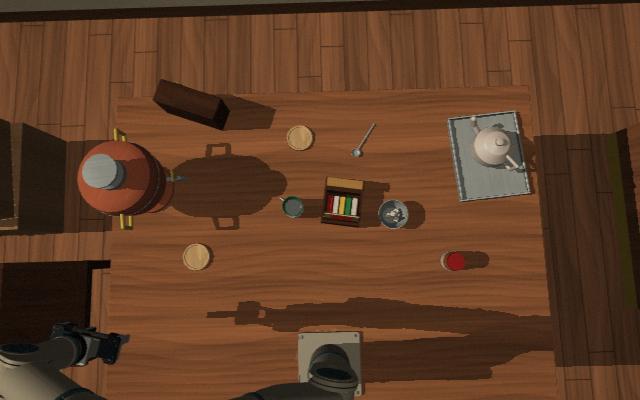

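Run:
```python
import cv2
for n,(a,b,c,d) in {"scene":(120,330,180,420),"top":(100,270,230,440)}.items():
    im=cv2.imread(f"pics/{n}0.png")[a:b,c:d]
    s=3
    im=cv2.resize(im,None,fx=s,fy=s,interpolation=cv2.INTER_CUBIC)
    for k in range(0,im.shape[1],60): cv2.putText(im,str(c+k//s),(k,10),0,.35,(0,255,255),1);im[::6,k]=(0,255,255)
    for k in range(0,im.shape[0],60): cv2.putText(im,str(a+k//s),(0,k+10),0,.35,(0,255,255),1);im[k,::6]=(0,255,255)
    cv2.imwrite(f"pics/{n}0z.png",im)
```

```text
(no output)
```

View zooms.

The overview shows the box at about (342,200) in top and (305,215) in scene, with the flap upright. The glass is to the left of it (+y), the bowl to the right, and the arm is off to the side.

View pics/scene0z.png

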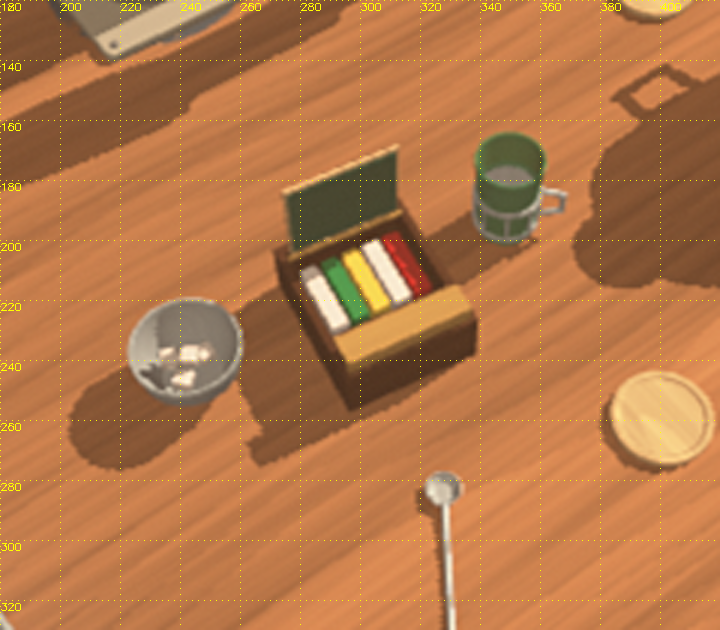

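View pics/top0z.png

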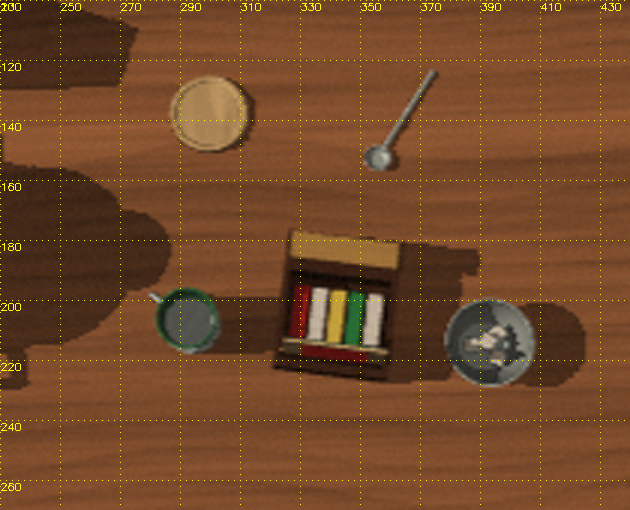

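```bash
cat > h.py <<'E'
import numpy as np
from rig import *
def ray(c,p):
    C=get_calibration(c);d=C["cam_to_world"][:3,:3]@np.linalg.solve(C["K"],[p[0],p[1],1]);return C["cam_to_world"][:3,3],d
def onz(c,p,z):
    o,d=ray(c,p);return o+d*(z-o[2])/d[2]
def proj(c,P):
    C=get_calibration(c);M=np.linalg.inv(C["cam_to_world"]);q=C["K"]@(M[:3,:3]@P+M[:3,3]);return q[:2]/q[2]
def tri(a,b):
    (o,d),(p,e)=ray("top",a),ray("scene",b)
    A=np.array([d,-e]).T;s=np.linalg.lstsq(A,p-o,rcond=None)[0];return (o+s[0]*d+p+s[1]*e)/2, np.linalg.norm(o+s[0]*d-p-s[1]*e)
E
python3 - <<'E'
from h import *
import cv2
np.set_printoptions(precision=4,suppress=True)
T=[(327.7,176.7),(363.3,181),(362.7,190),(326.7,185.7)]
S=[(337.7,223.3),(295.7,241.7),(290.7,231.7),(331.7,215)]
for a,b in zip(T,S): print(onz("top",a,.077),onz("scene",b,.077),tri(a,b))
# flap free edge endpoints: scene left/right top corners, top view
for a,b in zip([(326.5,213),(359.5,216.5)],[(313,169),(274,184)]): print(tri(a,b))
# mask of brass
for n in("top","scene"):
    im=cv2.imread(f"pics/{n}0.png");hsv=cv2.cvtColor(im,cv2.COLOR_BGR2HSV)
    x,y=(345,183) if n=="top" else (315,228)
    print(n,hsv[y,x])
    m=cv2.inRange(hsv,hsv[y,x].astype(int)-(4,40,40),hsv[y,x].astype(int)+(4,40,50))
    k,l,st,ce=cv2.connectedComponentsWithStats(m)
    i=l[y,x];c=cv2.findContours((l==i).astype(np.uint8),0,2)[0][0];print(st[i],cv2.boxPoints(cv2.minAreaRect(c)))
    bp=cv2.boxPoints(cv2.minAreaRect(c)); print([onz(n,p,.077)[:2] for p in bp])
C={"glass":(292,206.5),"bowl":(393.5,214)}
print("glass",onz("top",C["glass"],.1),"bowl",onz("top",C["bowl"],.055))
print("glass sc",onz("scene",(350,172.5),.1),"bowl",onz("scene",(242,236),.055))
E
```

```text
[ 0.6177 -0.0125  0.077 ] [ 0.6242 -0.0114  0.077 ] (array([ 0.6201, -0.0107,  0.0707]), np.float64(0.004426884760355208))
[ 0.5999 -0.1309  0.077 ] [ 0.6047 -0.131   0.077 ] (array([ 0.6014, -0.1305,  0.0715]), np.float64(0.0023180334746905878))
[ 0.5696 -0.1278  0.077 ] [ 0.5727 -0.1247  0.077 ] (array([ 0.5708, -0.1261,  0.0755]), np.float64(0.004235405767929083))
[ 0.5873 -0.0083  0.077 ] [ 0.5942 -0.0083  0.077 ] (array([ 0.5895, -0.0068,  0.0695]), np.float64(0.003696539158788803))
(array([ 0.491 , -0.0004,  0.1605]), np.float64(0.010836785087658073))
(array([ 0.4751, -0.1057,  0.1614]), np.float64(0.0026596555575273684))
top [ 17 166 155]
[327 176  36  13 305] [[326.2769 184.7846]
 [327.4616 175.3077]
 [362.7846 179.7231]
 [361.6    189.2   ]]
[array([ 0.5904, -0.007 ]), array([ 0.6224, -0.0118]), array([ 0.6042, -0.1294]), array([ 0.5723, -0.1242])]
scene [ 17 156 223]
[292 215  46  26 444] [[291.134  232.0516]
 [333.536  213.2062]
 [337.4536 222.0206]
 [295.0515 240.866 ]]
[array([ 0.5742, -0.1244]), array([ 0.5926, -0.0009]), array([ 0.6207, -0.0095]), array([ 0.6017, -0.131 ])]
glass [0.518  0.1068 0.1   ] bowl [ 0.4886 -0.2299  0.055 ]
glass sc [0.5235 0.1085 0.1   ] bowl [ 0.4964 -0.2282  0.055 ]
```

```bash
cat >> h.py <<'E'
from scipy.spatial.transform import Rotation as Ro
O=np.array([.530,-.059]);YAW=-.152
def b2w(x,y,z): 
    c,s=np.cos(YAW),np.sin(YAW);return np.array([O[0]+c*x-s*y,O[1]+s*x+c*y,z])
def w2b(p):
    c,s=np.cos(YAW),np.sin(YAW);d=np.array(p[:2])-O;return np.array([c*d[0]+s*d[1],-s*d[0]+c*d[1],p[2]])
def R():
    return Ro.from_euler("xyz",state()["tool_rot"]).as_matrix()
def shift(P): return R().T@(np.array(P)-state()["tool_pos"])
E
python3 - <<'E'
from h import *
np.set_printoptions(precision=4,suppress=True)
print(R())
for P in [(.30,.42,.21),(.40,.2,.22),tuple(b2w(-.10,0,.2))]: print(P,shift(P))
E
```

```text
[[-0.9728  0.2316 -0.0003]
 [ 0.2316  0.9728 -0.0016]
 [-0.     -0.0016 -1.    ]]
(0.3, 0.42, 0.21) [-0.1946 -0.1714 -0.005 ]
(0.4, 0.2, 0.22) [-0.3428 -0.3623 -0.0147]
(np.float64(0.4311529775671151), np.float64(-0.043858462556505516), np.float64(0.2)) [-0.4296 -0.5923  0.0057]
```

>>> {"fn": "jog_arm", "kwargs": {
  "moves": [-0.04,-0.035,0,-0.08,-1,-0.08,-0.07,0,-0.08,-1,-0.12,-0.105,-0.005,-0.08,-1,-0.16,-0.14,-0.005,-0.08,-1,-0.195,-0.17,-0.01,-0.08,-1,-0.225,-0.21,-0.01,-0.08,-1,-0.255,-0.25,-0.01,-0.08,-1,-0.285,-0.29,-0.01,-0.08,-1]
}}

```text
t: 1.1
tool_pos: [0.361, 0.2826, 0.2154]
tool_rot: [-3.141, -0.0, 2.988]
force: [1.1, -0.8, -0.3]
opening: 0.184
```

Run:
```python
from h import *
np.set_printoptions(precision=4,suppress=True)
s=state();print(s["q"],s["tool_rot"],s["tool_pos"])
for P in [(.40,.18,.215),tuple(b2w(-.10,0,.2))]: print(P,shift(P))
```

```text
[-0.7573  0.3444  0.0425  2.0174 -0.0203  0.7804  0.7141] [-3.1414 -0.0001  2.9878] [0.361  0.2826 0.2154]
(0.4, 0.18, 0.215) [-0.0542 -0.0954  0.0004]
(np.float64(0.4311529775671151), np.float64(-0.043858462556505516), np.float64(0.2)) [-0.1193 -0.3118  0.0154]
```

>>> {"fn": "jog_arm", "kwargs": {
  "moves": [-0.025,-0.045,0,0,-1,-0.05,-0.09,0,0,-1,-0.07,-0.135,0,0,-1,-0.085,-0.18,0,0,-1,-0.1,-0.225,0,0,-1,-0.11,-0.27,0,0,-1,-0.117,-0.3,0.005,0,-1,-0.12,-0.311,0.015,0,-1]
}}

```text
t: 2.1
tool_pos: [0.4317, -0.0432, 0.2002]
tool_rot: [-3.141, 0.001, 2.985]
force: [-0.4, 0.2, 0.4]
opening: 0.004
```

Run:
```python
from h import *
import cv2
np.set_printoptions(precision=4,suppress=True)
s=state();print(s["tool_rot"],s["tool_pos"],s["force"],w2b(s["tool_pos"]),s["opening"])
a=get_image("wrist");b=get_image("scene")
z=cv2.resize(b[110:270,200:400],None,fx=4,fy=4,interpolation=2)[:600]
cv2.imwrite("pics/w1.png",a);cv2.imwrite("pics/s1.png",z)
c=get_calibration("wrist");print(c)
```

```text
[-3.1414  0.0007  2.9847] [ 0.4317 -0.0432  0.2002] [-0.4472  0.2     0.4293] [-0.0996  0.0007  0.2002] 0.0039734890664304716
{'K': array([[309.7069,   0.    , 317.775 ],
       [  0.    , 309.7069, 207.6486],
       [  0.    ,   0.    ,   1.    ]]), 'tool_from_camera': array([[-0.0003, -0.9574, -0.2888,  0.0846],
       [ 1.    , -0.0003, -0.0002,  0.0013],
       [ 0.0001, -0.2888,  0.9574, -0.1794],
       [ 0.    ,  0.    ,  0.    ,  1.    ]])}
```

View pics/w1.png

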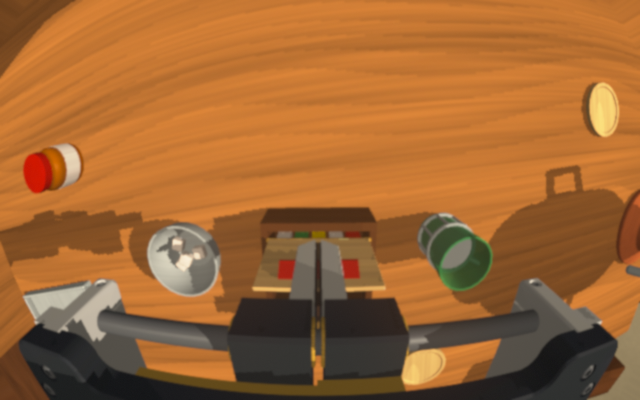

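View pics/s1.png

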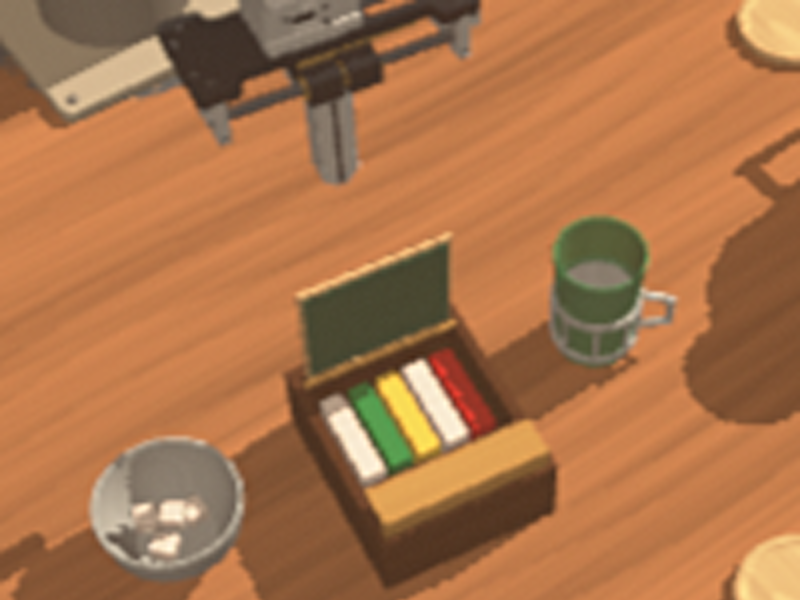

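The gripper is centred behind the flap: in the wrist view the red step is at about (318,268) on both sides of the fingers. I'll descend behind the flap and make first contact.

>>> {"fn": "jog_arm", "kwargs": {
  "moves": [0,0,0.03,0,-1,0,0,0.06,0,-1,0,0,0.087,0,-1,-0.01,0,0.087,0,-1,-0.018,0,0.087,0,-1,-0.025,0,0.087,0,-1,-0.03,0,0.087,0,-1,-0.036,0,0.087,0,-1]
}}

```text
t: 3.2
tool_pos: [0.4674, -0.047, 0.1138]
tool_rot: [3.141, 0.0, 2.988]
force: [-1.1, 0.1, -0.2]
opening: 0.005
```

```bash
cat > look.py <<'E'
from h import *
import cv2,sys
np.set_printoptions(precision=4,suppress=True)
n=sys.argv[1]
s=state();print(s["t"],s["tool_rot"],s["tool_pos"],"F",s["force"],"box",w2b(s["tool_pos"]))
a=get_image("wrist")[190:350,220:420];b=get_image("scene")[130:250,240:390]
cv2.imwrite(f"pics/{n}.png",np.hstack([cv2.resize(a,(400,320),interpolation=2),cv2.resize(b,(400,320),interpolation=2)]))
E
python3 look.py c1
```

```text
3.2 [3.1415 0.0001 2.9877] [ 0.4674 -0.047   0.1138] F [-1.0817  0.1301 -0.2154] box [-0.0637  0.0023  0.1138]
```

View pics/c1.png

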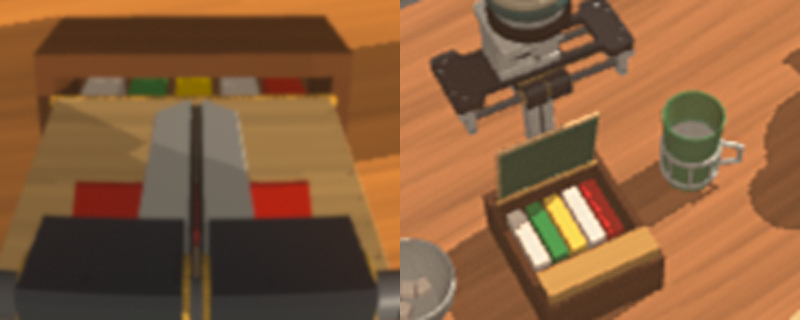

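The flap is still about upright, with the fingers just touching the step (about 1 N). Next I'll follow the fold arc.

>>> {"fn": "jog_arm", "kwargs": {
  "moves": [-0.007,0,0.001,0,-1,-0.013,0,0.002,0,-1,-0.019,0,0.003,0,-1,-0.025,0,0.006,0,-1,-0.031,0,0.009,0,-1,-0.036,0,0.013,0,-1,-0.041,0,0.017,0,-1,-0.045,0,0.022,0,-1]
}}

```text
t: 4.3
tool_pos: [0.5115, -0.0539, 0.091]
tool_rot: [3.142, -0.001, 2.988]
force: [-1.2, 1.2, -0.0]
opening: 0.002
```

```bash
python3 look.py c2
```

```text
4.3 [ 3.1416 -0.0008  2.9878] [ 0.5115 -0.0539  0.091 ] F [-1.2116  1.195  -0.0066] box [-0.0191  0.0022  0.091 ]
```

View pics/c2.png

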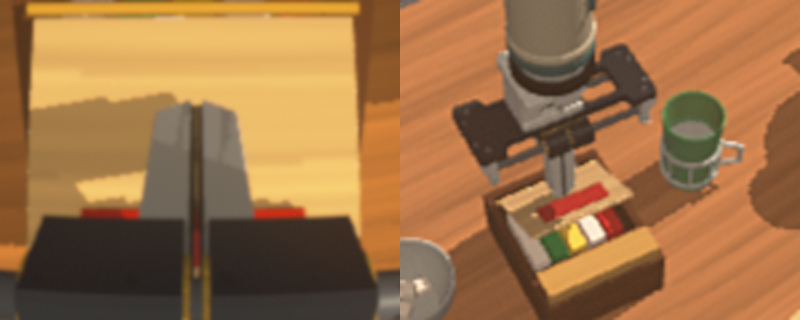

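The flap is folded to about 30°, with the fingertip on the bare wood between hinge and step. I'll continue the arc down to flat.

>>> {"fn": "jog_arm", "kwargs": {
  "moves": [-0.002,0,0.003,0,-1,-0.004,0,0.006,0,-1,-0.006,0,0.011,0,-1,-0.007,0,0.014,0,-1,-0.008,0,0.018,0,-1,-0.009,0,0.021,0,-1,-0.009,0,0.024,0,-1,-0.009,0,0.024,0,-1]
}}

```text
t: 5.4
tool_pos: [0.5209, -0.0554, 0.0674]
tool_rot: [-3.142, 0.001, 2.988]
force: [-1.2, -0.0, 1.2]
opening: 0.001
```

```bash
python3 look.py c3
```

```text
5.4 [-3.1416  0.0006  2.9877] [ 0.5209 -0.0554  0.0674] F [-1.1567 -0.0165  1.2418] box [-0.0096  0.0022  0.0674]
```

View pics/c3.png

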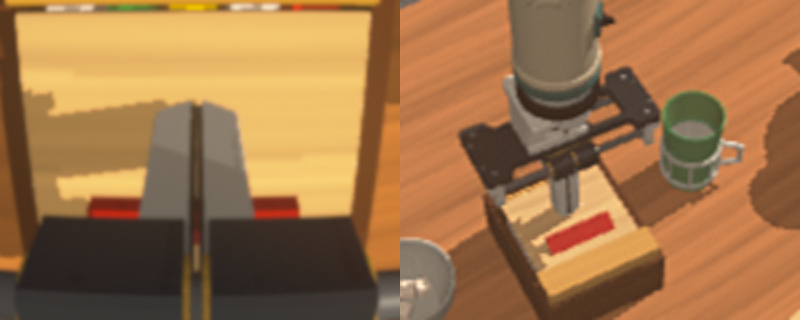

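The flap looks almost flat, with its free edge just short of the lip. I'll press a little and read the force.

>>> {"fn": "jog_arm", "kwargs": {
  "moves": [0,0,0.001,0,-1,0,0,0.001,0,-1,0,0,0.002,0,-1,0,0,0.002,0,-1]
}}

```text
t: 6.0
tool_pos: [0.521, -0.0554, 0.0665]
tool_rot: [3.141, 0.001, 2.988]
force: [-2.5, 0.3, 12.0]
opening: 0.001
```

```bash
python3 look.py c4
```

```text
6.0 [3.1414 0.0012 2.9876] [ 0.521  -0.0554  0.0665] F [-2.5201  0.3054 11.9643] box [-0.0095  0.0022  0.0665]
```

View pics/c4.png

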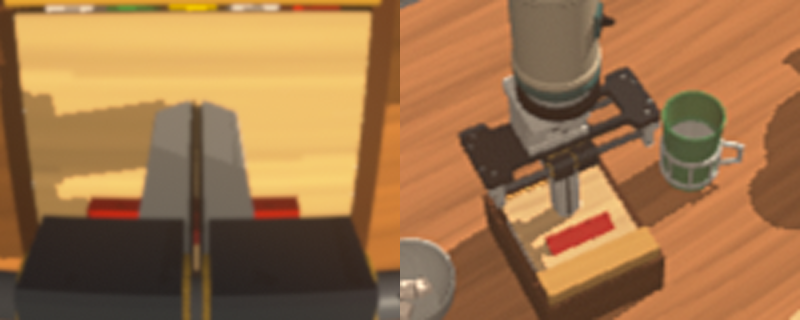

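The press meets a solid stop at 12 N, so the flap is flat. I'll ease the press and advance to the step.

>>> {"fn": "jog_arm", "kwargs": {
  "moves": [0,0,-0.0006,0,-1,-0.004,0,-0.0006,0,-1,-0.008,0,-0.0006,0,-1,-0.012,0,-0.0006,0,-1,-0.015,0,-0.0006,0,-1,-0.018,0,-0.0006,0,-1,-0.02,0,-0.0006,0,-1,-0.02,0,-0.0006,0,-1]
}}

```text
t: 7.1
tool_pos: [0.5359, -0.0577, 0.0665]
tool_rot: [3.141, -0.008, 2.988]
force: [-8.6, 1.7, 15.8]
opening: 0.006
```

```bash
python3 look.py c5
```

```text
7.1 [ 3.1414 -0.0083  2.9878] [ 0.5359 -0.0577  0.0665] F [-8.6062  1.6502 15.7588] box [0.0056 0.0022 0.0665]
```

View pics/c5.png

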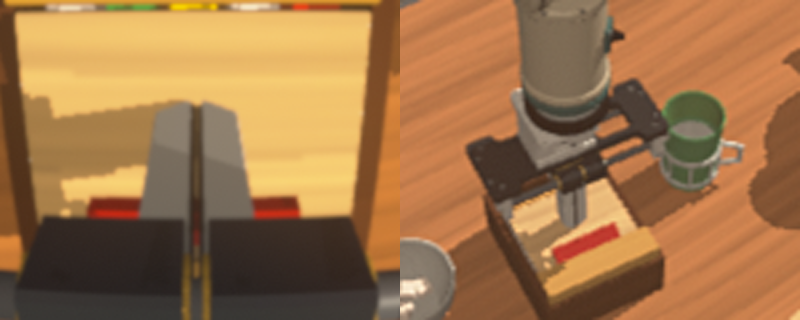

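The fingers travelled 15 mm and the view of the flap stayed fixed relative to them, so friction dragged something along. I'll measure whether the flap or the box moved.

```bash
cat > meas.py <<'E'
from h import *
import cv2,sys
np.set_printoptions(precision=4,suppress=True)
def comp(im,lo,hi,n,near,z):
    m=cv2.inRange(cv2.cvtColor(im,cv2.COLOR_BGR2HSV),lo,hi)
    k,l,st,ce=cv2.connectedComponentsWithStats(m)
    out=[]
    for i in range(1,k):
        if st[i][4]>25 and abs(ce[i][0]-near[0])<25 and abs(ce[i][1]-near[1])<25:
            out.append((st[i][4],st[i][:4].tolist(),ce[i],w2b(onz(n,ce[i],z))))
    return out
b=get_image("scene");t=get_image("top")
cv2.imwrite(f"pics/{sys.argv[1]}s.png",b);cv2.imwrite(f"pics/{sys.argv[1]}t.png",t)
b0=cv2.imread("pics/scene0.png");t0=cv2.imread("pics/top0.png")
for nm,im in(("start",b0),("now",b)): print(nm,"brass sc",comp(im,(13,116,183),(21,196,255),"scene",(315,228),.077))
for nm,im in(("start",t0),("now",t)): print(nm,"brass top",comp(im,(13,126,115),(21,206,205),"top",(345,183),.077))
print("red",comp(b,(0,170,100),(6,255,255),"scene",(309,222),.074),comp(b,(174,170,100),(180,255,255),"scene",(309,222),.074))
z=[cv2.resize(i[190:260,270:350],(400,350),interpolation=2) for i in(b0,b)]
cv2.imwrite(f"pics/{sys.argv[1]}.png",np.hstack(z))
E
python3 meas.py m1
```

```text
start brass sc [(np.int32(43), [295, 204, 15, 20], array([301.9767, 213.6977]), array([ 0.0156, -0.0081,  0.077 ])), (np.int32(444), [292, 215, 46, 26], array([314.0473, 227.1554]), array([0.0678, 0.0011, 0.077 ]))]
now brass sc [(np.int32(694), [293, 197, 45, 44], array([314.9438, 219.6988]), array([0.0484, 0.0137, 0.077 ])), (np.int32(196), [282, 201, 18, 17], array([290.4235, 209.7959]), array([-0.0098, -0.0299,  0.077 ]))]
start brass top [(np.int32(305), [327, 176, 36, 13], array([344.2033, 182.6525]), array([0.0665, 0.002 , 0.077 ]))]
now brass top []
red [(np.int32(131), [297, 214, 25, 15], array([309.1298, 220.7328]), array([ 0.0425, -0.0005,  0.074 ]))] []
```

View pics/m1.png

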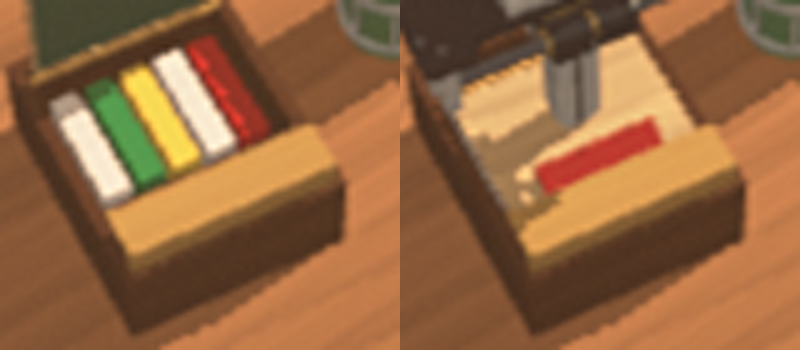

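The box hasn't moved. The step's centre is now at box x ≈ 42 mm, against about 26 mm at slide 0, so the flap slid about 15–16 mm and reached its stop under the lip (finger travel 15 mm, then 8 N). I'll lift straight off.

>>> {"fn": "jog_arm", "kwargs": {
  "moves": [0,0,-0.001,0,-1,0,0,-0.003,0,-1,0,0,-0.008,0,-1,0,0,-0.02,0,-1,0,0,-0.05,0,-1,0,0,-0.09,0,-1,0.03,0,-0.13,0,-1,0.07,0,-0.14,0,-1]
}}

```text
t: 8.3
tool_pos: [0.473, -0.0479, 0.209]
tool_rot: [3.141, 0.007, 2.987]
force: [0.0, -0.3, 0.2]
opening: -0.0
```

>>> {"fn": "jog_arm", "kwargs": {
  "moves": [0.03,0,0,0,-1,0.06,0,0,0,-1,0.06,0,0,0,-1,0.06,0,0,0,-1]
}}

```text
t: 8.8
tool_pos: [0.4135, -0.0386, 0.2068]
tool_rot: [3.141, 0.003, 2.988]
force: [0.3, -1.0, 0.2]
opening: 0.004
```

```bash
python3 look.py d1; python3 meas.py m2
```

```text
8.8 [3.1413 0.0027 2.9878] [ 0.4135 -0.0386  0.2068] F [ 0.3171 -0.9587  0.2476] box [-0.1183  0.0025  0.2068]
start brass sc [(np.int32(43), [295, 204, 15, 20], array([301.9767, 213.6977]), array([ 0.0156, -0.0081,  0.077 ])), (np.int32(444), [292, 215, 46, 26], array([314.0473, 227.1554]), array([0.0678, 0.0011, 0.077 ]))]
now brass sc [(np.int32(1266), [278, 194, 60, 47], array([306.4021, 216.0561]), array([ 0.0278, -0.0011,  0.077 ]))]
start brass top [(np.int32(305), [327, 176, 36, 13], array([344.2033, 182.6525]), array([0.0665, 0.002 , 0.077 ]))]
now brass top [(np.int32(825), [325, 176, 38, 35], array([342.9661, 193.6933]), array([0.029 , 0.0017, 0.077 ]))]
red [(np.int32(165), [297, 213, 26, 15], array([309.2242, 219.897 ]), array([0.0402, 0.0009, 0.074 ]))] []
```

View pics/m2.png

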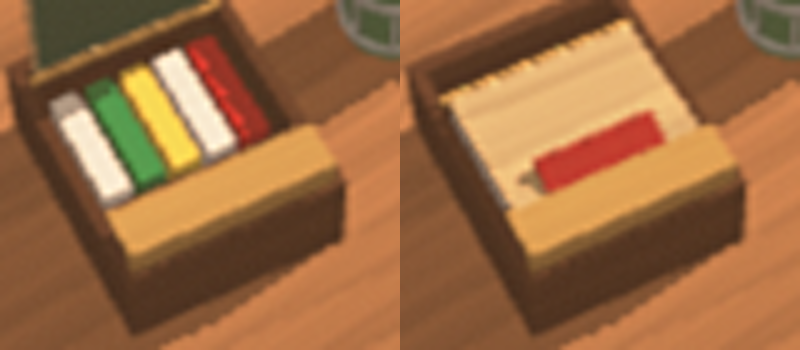

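View pics/m2t.png

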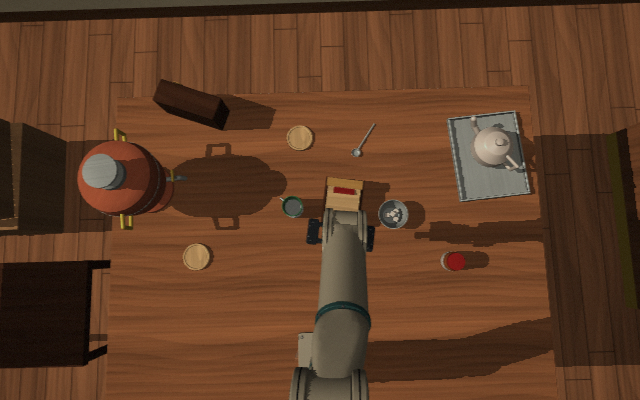

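Released, the flap stays down, with the lip covering its free edge and the bystanders undisturbed in the top view. I'll check the slide from the hinge-side edge before handing in.

Run:
```python
from h import *
np.set_printoptions(precision=4,suppress=True)
for p in [(279,210.5),(316,194)]: print("hinge-side edge",w2b(onz("scene",p,.068)))
# refs: lip front edge same image, start
for p in [(290.9,231.9),(332.5,214.2)]: print("lip front (52)",w2b(onz("scene",p,.077)))
# step foot corners
for p in [(296.8,222),(320.8,212.5)]: print("step top edge (16+slide)",w2b(onz("scene",p,.081)))
```

```text
hinge-side edge [-0.0277 -0.056   0.068 ]
hinge-side edge [-0.0306  0.0575  0.068 ]
lip front (52) [ 0.0529 -0.0583  0.077 ]
lip front (52) [0.0545 0.0629 0.077 ]
step top edge (16+slide) [ 0.0351 -0.0326  0.081 ]
step top edge (16+slide) [0.0377 0.0367 0.081 ]
```

```bash
python3 -c "
from rig import *
print(job_done())"
```

```text
the job is handed in; nothing more can be done
None
```

I closed the tea box with the shut fingers alone, from the outer side of the flap, and handed the job in at about 9 s of the 38 s allowed. The hand-in reports no verdict.

**How it went:** I folded the flap down along its arc, pressed it flat (it met a solid stop at about 12 N), then pushed it towards the lip. Friction under the fingertip carried the flap along before I reached the red step, so I never needed to push on the step. The finger travelled about 15 mm, and the last reading before I lifted off was 8.6 N sideways and about 16 N down. Then I lifted straight up and backed away.

**Last checks:**
- **Flap:** after release it stayed down, with its free edge hidden under the lip. I did not measure the fold angle directly.
- **Slide:** I put it at about 15–16 mm, at or near the end stop. The direct readings scattered: finger travel gave 15 mm, while the hinge-side edge and the step's steep edge in the camera gave 17–20 mm, more than the 16 mm stop allows. I put that down to about 2–4 mm of camera error. All of them are above the required 10 mm.
- **Box:** no visible movement in the scene camera between the start and after release.
- **Other objects:** the glass, bowl, coasters, spoon and jar looked unmoved by eye in the top view; I did not measure them.
- **Robot:** clear of everything, with force readings at noise level (about 1 N).

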